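# Close a contact-test fixture, pin it and hold it shut

## Robot

A 6-joint arm with a two-finger parallel gripper is mounted at the origin on the work surface. World frame = base frame: x ahead of the robot, y to its left, z up, the work surface at z = 0. Lengths are in m, angles in rad, forces in N, time in s.
With the tool pointing down it reaches from about 0.35 to 0.975 m from the base axis. Payload 4.9 kg.
Tool frame: the origin (TCP) lies midway between the tips of the shut fingers; the grasp point (between the pads) lies 19 mm behind it; x points along the fingers, z is the direction in which the jaws open and shut, and the axes are right-handed (so a half turn about x gives the same grasp; the last joint's range is limited). The gripper opens to 85 mm and grips with 20 to 120 N. Pads are 22 mm wide; open, the fingers measure 114 mm over their backs; the gripper's body (76 mm by 85 mm) begins 54 mm behind the grasp point. The pads swing forward as they close: fully open they stand 13 mm farther back than shut.
Start: joints at [1.224, 0.053, 1.613, -0, 1.476, -0.119], TCP at [0.141, 0.609, 0.231] pointing down, gripper open.
Joint ranges: [-3.01, 3.01], [-1.01, 2.22], [0.06, 2.58], [-1.02, 4.17], [0.09, 2.62], [-3.14, 3.14]. Speed limits (rad/s): [2.57, 2.57, 3.14, 3.14, 3.14, 3.14].

## Interface

Orientations are given as a unit quaternion [w, x, y, z].
In Python, from plant import state, cams, workorder, nets gives the robot as it stands.
- The arm moves only by the tool play_rows, never from a script. Its argument "motion" is a list of rows, each a list of 3 entries, a list of its own where there are three numbers: the closure, from -1 (fully open) to 1 (shut), then the shift along the world's x, y, z in m, then the turn about the world's z in rad. A call has 1 to 5 rows; each row is the pose to reach, as a shift and turn from the pose commanded when the call began; what a row does not reach only later rows make up. A row lasts 1/10 s, in which the tool goes at most 50 mm and 8.59 degrees, less where a joint would pass 70% of its speed; a pose out of reach is approached as far as the arm can. A call with a gripper value outside its range is refused whole. The fingers move at their own pace and stop on an object; the grip force is fixed at half the most. Time passes only in rows, so rows that repeat a pose let the fingers close. It gives the time, the measured TCP pose, the force and the opening at its end, in the units of the state.
- state(): the state, without advancing time (a new reading comes with each control period).
- cams.grab_frame(name): name is "side" or "top" or "wrist"; returns (picture, depth): 480x640x3 uint8, red, green, blue; 480x640 float32, m along the optical axis (not along the pixel's ray), 0 where there is no reading.
- cams.camera_info(name): a dict with "K" (3x3 intrinsics, pixels), "k1" (the pictures are not rectified: a ray, as slopes to the right and down, at radius r is drawn at 1 + k1 r^2 times it, then the intrinsics apply), "rvec" (rotation vector, rad) and "tvec" (3), from world to camera coordinates, as OpenCV has them. Camera axes: x right, y down, z forward; pixel columns grow to the right and rows downward; lengths in m; the calibration is good to about 2 mm. A picture is of the moment at which its call begins: read the wrist's pose just before it. camera_info takes no time and is no camera call; for the wrist camera it gives the pose at the moment of the call.
- workorder.job_done(): hands the job in, once; it reports no verdict.
Trained networks look in the newest picture that a camera, given by its name, has taken for a name from the list of things; names that differ only in an ending like _2 or _b are one class to them, and where a whole thing is asked for, a point or a joint stands for the part that bears it (a point fixed in the world has none). Each returns a list of dicts, best first, with "score" (0 to 1); they miss things now and then, are a little off and sometimes report something else, mostly with a low value. They report only what shows in the picture. A call takes as long as a camera call. They do not tell look-alikes from the thing itself.
- nets.recognise(camera, target): "at" ([x, y, z] in m, in world coordinates, good to about 4 mm: the middle of the surface that is visible of it).
- nets.landmark_of(camera, target): "at" ([x, y, z] in m, in world coordinates, good to about 4 mm: a listed point, or the origin of a listed thing).
The state is a dict: "time": time; "joint_pos": joint angles; "joint_vel": joint speeds; "joint_efforts": joint torques, N m; "tool_pos": TCP position; "tool_rot": TCP orientation; "contact_force": force on the tool from outside, world axes, zero at the start; "ft_torque": the same for the moment, N m; "gripper_width": opening from 0.0 (shut) to 1.0 (fully open).
Only numpy, scipy, OpenCV 4.12 (cv2) and the standard library are available. Lean on these libraries where they do the work, as an engineer would, in place of code of your own. Each camera call takes 0.05 s, during which the arm holds its last target.

## Task

Close the hinged lid of the test fixture gently over the display unit, then take the red-handled pin from its stand and push it through the hole in the lid's front rail and on into the fixture's base. Keep hold of the pin and press it down with its collar on the lid, so that the lid is fully shut against the springs of the nest; finish while still gripping and pressing it, as the test is run in that state. Leave the blue-handled gauge and everything else on the bench where it is.

Things in the scene. Friction and masses are not known exactly. Their poses are not given: they have to be found in the camera images.
- fixture: Clamshell contact-test fixture, fixed: aluminium base 240 x 240 mm, brown top plate 45 mm above the bench, a dark-blue floating nest plate holding a black display unit, and a lid hinged at the rear. Origin on the bench, 5 mm ahead of the middle of its underside; x points from the front (handle side) to the hinge, y along the hinge, z up. A dark steel block at its front centre has the lower pin hole.
- lid (a joint): Lid angle, rad: 0 = shut (hard stop), 0.95 to 1.2 at the start, grows as it opens. Stiff damped hinge: stays open, 1 to 5 N down on the handle moves it; below 0.8 rad its weight may carry it on slowly. Left alone it rests some 0.02 to 0.06 short of shut on the nest's springs. Pressing it fully shut takes 8 to 14 N at the pin hole; let go, it rises again.
- hinge_axis (a point): Middle of the lid's hinge axis, 90 mm above the bench, fixed to the fixture (axes as the fixture's); the lid turns about its y axis. The lid is an aluminium frame 12 mm thick with a clear panel; its mid-plane goes through the hinge axis, and black pusher rods below it press on the unit.
- handle (a point): Centre of the lid's black handle bar: 12 mm diameter, 122 mm long along the hinge's direction, on two legs at +-55 mm, in the lid's mid-plane, 245 mm from the hinge axis, 35 mm ahead of the lid's front edge. Turns with the lid: x points from the handle to the hinge, z out of the lid's upper face. 90 mm above the bench when the lid is shut.
- lid_hole (a point): Centre of the upper mouth of the lid's pin hole: 14.5 mm through hole, 2 mm chamfer, in a dark steel insert 40 x 44 mm in the middle of the lid's front rail (12 mm thick), 190 mm from the hinge axis. It is on the lid's upper face, 96 mm above the bench when shut. Moves with the lid; axes as the handle's.
- base_hole (a point): Centre of the upper mouth of the 14.5 mm hole in the base's front block (40 x 44 mm), 82 mm above the bench, right under the lid hole when the lid is shut; vertical, 37 mm deep, 2 mm chamfer.
- nest (a joint): How far the floating nest plate is pushed down, m: 0 = up, as at the start, about 0.004 when the lid is fully shut on the unit. Its springs push the unit up with about 5 N at first, 23 N at 4 mm.
- nest_seat (a point): Centre of the nest plate's upper face, on which the unit lies; moves with the plate.
- unit_mid (a point): Centre of the display unit in the nest: a flat black box 96 x 150 x 22 mm with a blank white label, between the white guides of the nest plate. It is there already and stays there.
- pin_grip (a point): Red-handled pin: middle of its round red grip (22 mm diameter, 44 mm long). Below: steel collar, 32 mm diameter, 4 mm thick, its underside 26 mm below this point; then a 12 mm shank 40 mm long, the last 10 mm tapered to 5 mm. 88 mm over all, 90 g. Stands upright in a hole of the pin stand, collar on the stand's top, this point 71 mm above the bench. z up along the pin.
- pin_tip (a point): End of the red-handled pin's tip, on its axis, 66 mm below the middle of its grip; z up along the pin. With the pin home and the lid shut it is 56 mm above the bench, 26 mm below the base hole's mouth.
- stand: White plastic pin stand, fixed, 150 x 50 x 45 mm high, with two 14.5 mm holes 100 mm apart along its x axis. Origin: centre of its underside.
- gauge_grip (a point): Bystander: gauge of the same shape as the pin but with a blue grip, in the other hole of the stand. Middle of its grip.
- spare_unit_mid (a point): Bystander: a second black display unit, 96 x 150 x 22 mm, in a flat black tray. Its centre.
- driver_mid (a point): Bystander: orange-handled screwdriver, 190 mm long, lying on the bench. A point at its middle.
- solvent_mid (a point): Bystander: white dispenser bottle with a red cap, 54 mm diameter, 135 mm high. Its centre.
- label_roll_mid (a point): Bystander: roll of blank labels, 84 mm diameter, 50 mm high, lying on its face. Its centre.
- screw_bin_mid (a point): Bystander: yellow open bin 110 x 90 x 45 mm. Its centre.
- scanner_mid (a point): Bystander: grey and black hand scanner, about 170 mm long, 40 mm high, lying on the bench. A point near its middle.
Things that resemble listed ones, but are neither listed nor needed, are in the scene too. What is shaped like the part that bears unit_mid but purple is not meant.

How it is judged:
On the way, in this order (a step that is already met when the one before it is completed fails the run):
1. the lid is lowered onto the unit (within 0.09 rad of shut) while the pin is still out of the hole (value of joint lid below 0.09 rad and distance between pin_tip and base_hole above 0.06 m), for 0.2 s.
2. the pin's tip has gone through the lid and at least 8 mm into the base hole (horizontal distance between pin_tip and base_hole below 0.004 m and angle between pin_tip's own z axis and vertical below 0.1 rad and z of pin_tip in the frame of base_hole below -0.008 m), for 0.1 s.
At the end, for the whole second after the job is handed in: Lid within 0.015 rad of shut, the unit in its nest pressed down 2.5 mm or more; red pin within 0.1 rad of upright in both holes, tip at least 22 mm below the base hole's mouth, within 4 mm of its axis; collar presses the lid with over 3 N and the fingers still hold the pin (value of joint lid below 0.015 rad and horizontal distance between pin_tip and base_hole below 0.004 m and angle between pin_tip's own z axis and vertical below 0.1 rad and z of pin_tip in the frame of base_hole below -0.022 m and value of joint nest above 0.0025 m and horizontal distance between unit_mid and nest_seat below 0.006 m and contact force between pin and lid above 3 N and contact force between the fingers and pin above 2 N); the arm keeps its last pose, push and grip.
It fails at once if the lid is slammed (faster than 3 rad/s) (velocity of joint lid below -3 rad/s).
It fails at once if a bystander (the blue gauge included) is moved by more than 30 mm (distance of any of spare_unit_mid, driver_mid, solvent_mid, label_roll_mid, screw_bin_mid, scanner_mid, gauge_grip from where it was at the start of the episode above 0.03 m).
It also fails if it takes over 58 s, if anything falls off the work surface, if the arm or the gripper's body presses on something with over 40 N, if the wrist force passes 120 N, or if a joint passes its speed limit or range.

## Working session

There is one attempt and no reset: what is moved stays moved. The work goes in short steps, Python scripts to look and compute and a tool call to move; the robot and the scene stay as the last step left them, time stands still between calls to the robot, and variables do not carry over. Pictures are saved under pics/ and viewed, and the job is handed in when it is done.

Besides the shell and the picture viewer there is one more tool, called after "Call:" in YAML: its name, and indented under it one key for each argument. play_rows: Moves the arm, as the interface text tells. Its arguments: {"type":"object","properties":{"motion":{"type":"array","items":{"type":"array"}}},"required":["motion"]}

```bash
ls; mkdir -p pics
cat > h.py <<'E'
import numpy as np, cv2
from plant import state, cams, workorder, nets
def save(name,fn):
    p,d=cams.grab_frame(name); cv2.imwrite('pics/'+fn,p[:,:,::-1]); np.save('pics/'+fn+'.npy',d); return p,d
def w2p(name,P,ci=None):
    ci=ci or cams.camera_info(name); R=cv2.Rodrigues(np.array(ci['rvec'],float))[0]
    c=R@np.array(P,float)+np.array(ci['tvec']).ravel(); s=c[:2]/c[2]; s=s*(1+ci['k1']*(s@s)); K=np.array(ci['K'])
    return K[0,0]*s[0]+K[0,2],K[1,1]*s[1]+K[1,2]
def p2w(name,u,v,z,ci=None):
    ci=ci or cams.camera_info(name); K=np.array(ci['K'],float)
    s=cv2.undistortPoints(np.array([[[u,v]]],float),K,np.array([ci['k1'],0,0,0.])).ravel()
    R=cv2.Rodrigues(np.array(ci['rvec'],float))[0]
    return R.T@(np.array([s[0]*z,s[1]*z,z])-np.array(ci['tvec']).ravel())
def ray(name,u,v,ci=None):
    a=p2w(name,u,v,0,ci); b=p2w(name,u,v,1,ci); return a,b-a
def onplane(name,u,v,h,ci=None):
    a,d=ray(name,u,v,ci); return a+d*(h-a[2])/d[2]
E
python3 - <<'E'
from h import *
for n in ['side','top']:
    save(n,n+'0.png')
    for t in ['fixture','hinge_axis','handle','lid_hole','base_hole','unit_mid','pin_grip','pin_tip','stand','gauge_grip']:
        print(n,t,[(np.round(r['at'],3).tolist(),round(r['score'],2)) for r in nets.landmark_of(n,t)])
print(state())
E
```

```text
pics
side fixture [([0.61, -0.016, -0.0], 0.73)]
side hinge_axis [([0.713, -0.028, 0.091], 0.8)]
side handle [([0.574, -0.01, 0.301], 0.95)]
side lid_hole [([0.616, -0.02, 0.25], 0.6)]
side base_hole [([0.523, -0.001, 0.08], 0.88), ([0.462, -0.285, 0.072], 0.21)]
side unit_mid [([0.613, -0.019, 0.067], 0.84), ([0.326, -0.12, 0.014], 0.73)]
side pin_grip [([0.462, -0.285, 0.074], 0.71), ([0.298, -0.392, 0.021], 0.52)]
side pin_tip [([0.461, -0.284, 0.002], 0.56), ([0.608, -0.016, 0.066], 0.3)]
side stand [([0.511, -0.296, 0.001], 0.96)]
side gauge_grip [([0.56, -0.304, 0.07], 0.77)]
top fixture [([0.607, -0.018, -0.004], 0.85)]
top hinge_axis [([0.711, -0.036, 0.092], 0.84)]
top handle [([0.573, -0.008, 0.291], 0.55)]
top lid_hole [([0.612, -0.012, 0.253], 0.63)]
top base_hole [([0.522, -0.002, 0.082], 0.76)]
top unit_mid [([0.33, -0.115, 0.011], 0.67), ([0.61, -0.016, 0.07], 0.58)]
top pin_grip [([0.462, -0.288, 0.07], 0.64), ([0.683, 0.366, 0.017], 0.43)]
top pin_tip []
top stand [([0.513, -0.292, -0.002], 0.8)]
top gauge_grip [([0.553, -0.304, 0.07], 0.44)]
{'time': 1.1, 'joint_pos': array([ 1.22400823e+00,  5.26849558e-02,  1.61290681e+00, -4.92862642e-06,
        1.47599557e+00, -1.18970061e-01]), 'joint_vel': array([ 0.00015497, -0.0007751 ,  0.00063052,  0.0002638 , -0.00022987,
        0.00089939]), 'joint_efforts': array([ 5.91855951e-04, -3.93696213e+01, -3.70467031e+01, -2.15374039e-04,
        7.34896839e-04,  5.84729236e-06]), 'tool_pos': array([0.14113348, 0.6088355 , 0.23130884]), 'tool_rot': array([ 0.55359352, -0.43992889,  0.5535885 ,  0.43992791]), 'contact_force': array([-0.33998354, -0.61378993, -0.69114284]), 'ft_torque': array([ 0.02646996, -0.0128539 , -0.0131575 ]), 'gripper_width': 1.0020674801413583}
```

View pics/side0.png

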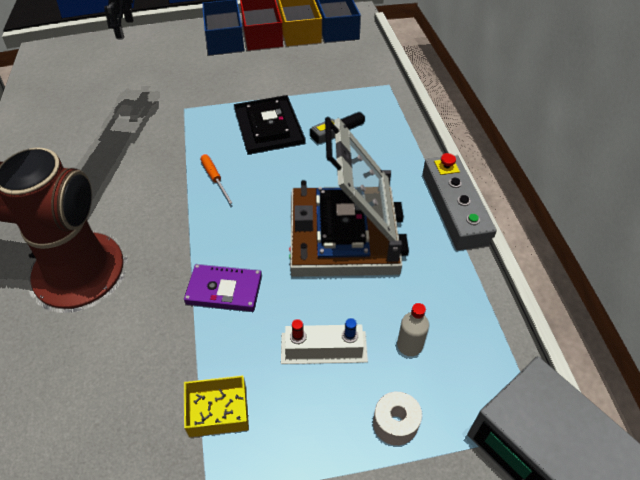

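View pics/top0.png

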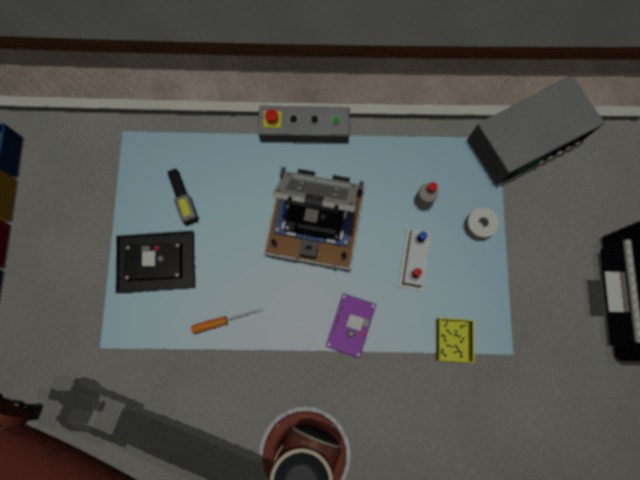

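Run:
```python
from h import *
from scipy.spatial.transform import Rotation as Ro
q=state()['tool_rot']; print(np.round(Ro.from_quat(np.roll(q,-1)).as_matrix(),3))
ci=cams.camera_info('wrist'); R=cv2.Rodrigues(np.array(ci['rvec'],float))[0]
print('cam pos',-R.T@np.array(ci['tvec']).ravel(),'axes',R.round(2)); print(ci['K'])
for n in ['side','top']:print(cams.camera_info(n)['K'][0][0], cams.camera_info(n)['tvec'])
d=np.load('pics/top0.png.npy'); print(d.min(),d.max())
```

```text
[[ 0.    -0.974  0.226]
 [ 0.     0.226  0.974]
 [-1.    -0.     0.   ]]
cam pos [0.07216262 0.62410617 0.37394875] axes [[ 0.22  0.97  0.  ]
 [ 0.94 -0.22  0.27]
 [ 0.27 -0.06 -0.96]]
[[409.53539918   0.         324.40803342]
 [  0.         409.53539918 247.49534736]
 [  0.           0.           1.        ]]
569.8152073531146 [-0.54852215  0.08942299  1.25706387]
525.6969657191762 [-0.04164449  0.54452279  1.35478448]
0.0 2.4613218
```

Call:
play_rows:
  motion:
    - [1, [0.02, -0.04, 0.015], 0.055]
    - [1, [0.04, -0.08, 0.03], 0.055]
    - [1, [0.06, -0.12, 0.045], 0.055]
    - [1, [0.08, -0.16, 0.06], 0.055]
    - [1, [0.1, -0.2, 0.075], 0.055]

```text
time: 1.6
tool_pos: [0.2415, 0.4073, 0.307]
tool_rot: [0.541, -0.455, 0.541, 0.455]
contact_force: [0.7, 0.2, 0.4]
gripper_width: 0.141
```

Call:
play_rows:
  motion:
    - [1, [0.02, -0.04, 0.015], 0]
    - [1, [0.04, -0.08, 0.03], 0]
    - [1, [0.06, -0.12, 0.045], 0]
    - [1, [0.08, -0.16, 0.06], 0]
    - [1, [0.1, -0.2, 0.075], 0]

```text
time: 2.1
tool_pos: [0.3414, 0.2072, 0.3822]
tool_rot: [0.542, -0.455, 0.541, 0.455]
contact_force: [1.0, 0.3, -0.6]
gripper_width: -0.003
```

Call:
play_rows:
  motion:
    - [1, [0.02, -0.04, 0], 0]
    - [1, [0.04, -0.08, 0], 0]
    - [1, [0.06, -0.12, 0], 0]
    - [1, [0.08, -0.16, 0], 0]
    - [1, [0.1, -0.2, 0], 0]

```text
time: 2.6
tool_pos: [0.4416, 0.0069, 0.3816]
tool_rot: [0.542, -0.455, 0.541, 0.455]
contact_force: [0.5, 0.3, -0.1]
gripper_width: -0.004
```

Run:
```python
from h import *
s=state();print(s['time'],s['tool_pos'],s['gripper_width'],s['joint_pos'])
save('wrist','w1.png')
for t in ['hinge_axis','handle','lid_hole','base_hole','unit_mid','fixture']:
    print(t,[(np.round(r['at'],4).tolist(),round(r['score'],2)) for r in nets.landmark_of('wrist',t)])
```

```text
2.6 [0.44155102 0.00691546 0.38164199] -0.0035411896412119634 [-1.53279662e-01 -4.39041200e-01  1.79393244e+00  1.84782346e-04
  1.78553136e+00 -1.55075431e+00]
hinge_axis [([0.7127, -0.0332, 0.0905], 0.82)]
handle [([0.5741, -0.0105, 0.2963], 0.9)]
lid_hole [([0.6112, -0.0116, 0.2536], 0.56)]
base_hole [([0.5235, -0.0027, 0.0825], 0.75)]
unit_mid [([0.3296, -0.1153, 0.009], 0.75)]
fixture [([0.6889, 0.3589, 0.0167], 0.37)]
```

View pics/w1.png

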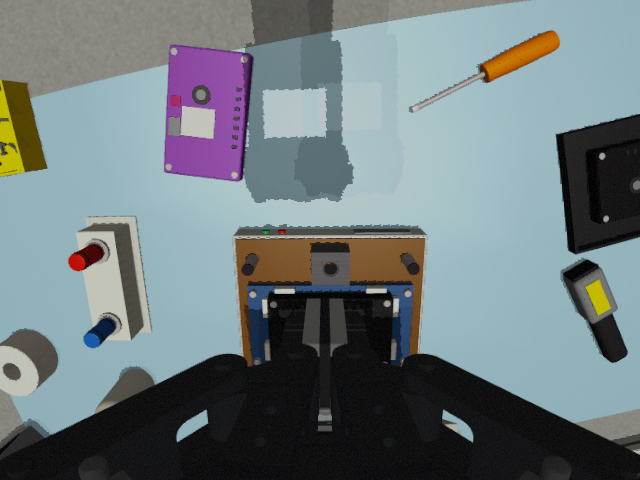

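Run:
```python
from h import *
p=cv2.imread('pics/w1.png')
a=cv2.resize(p[230:310,290:370],None,fx=6,fy=6,interpolation=cv2.INTER_CUBIC)
b=cv2.resize(p[230:310,50:130],None,fx=6,fy=6,interpolation=cv2.INTER_CUBIC)
a=cv2.convertScaleAbs(a,alpha=2)
cv2.imwrite('pics/w1c.png',np.hstack([a,b])[:, :960][:480])
g=cv2.cvtColor(p,cv2.COLOR_BGR2GRAY); r=g[245:290,312:352]; print(r[::3,::3])
```

```text
[[ 28  28  27  27  29  31  31  29  29  32  31  31  57 104]
 [ 30  30  27  27  30  31  28  30  21  31  28  28  37 100]
 [ 30  28  27  28  29  32  30  29  29  29  28  30  28 100]
 [ 93  92  94  93  93  95  93  93  93  91  93  94  94  98]
 [ 91  92  94  91  93  93  92  92  92  92  95  91  94  96]
 [ 93  92  94  91  92  92  93  91  91  91  93  91  92  97]
 [ 92  94  91  93  91  79  40  46  85  93  92  94  93  95]
 [ 90  90  89  90  56  27  31  29  44  88  89  88  90  96]
 [ 90  89  89  90  46  27  27  27  31  90  91  90  90  94]
 [ 94  92  94  93  69  29  28  23  64  94  93  92  91  92]
 [ 93  90  92  91  91  70  69  64  93  93  93  92  91  91]
 [ 90  90  89  89  87  88  89  89  87  89  89  89  90  90]
 [ 90  89  89  89  89  91  89  90  88  90  91  89  90  35]
 [ 86  83  84  84  84  86  86  84  88  88  86  85  84  20]
 [ 77  78  79  79  78  80  78  78  78  80  79  79  80  76]]
```

```bash
python3 -c "
import cv2;p=cv2.imread('pics/w1c.png');cv2.imwrite('pics/w1d.png',cv2.resize(p,(800,400)))"
```

```text
(no output)
```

View pics/w1d.png

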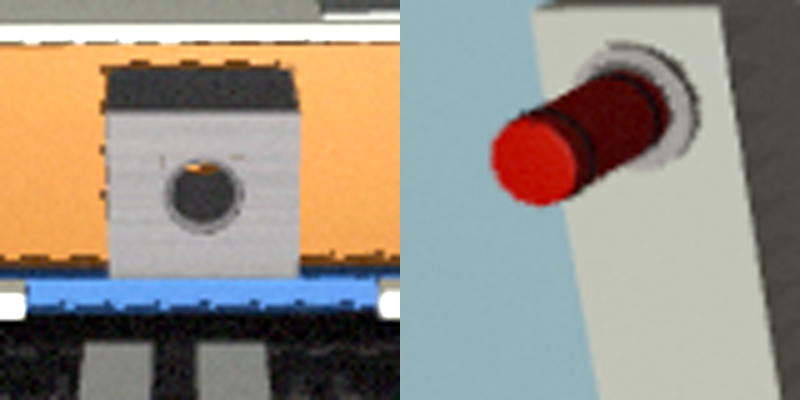

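Run:
```python
from h import *
print(onplane('wrist',330.4,268.6,0.082), onplane('wrist',76.8,262,0.093))
# side view edges of block/front: yaw from front edge of fixture
print(onplane('wrist',236,238,0.045),onplane('wrist',425,236,0.045))
```

```text
[0.5217322  0.00248927 0.082     ] [ 0.46185137 -0.28197456  0.093     ]
[ 0.47637984 -0.10554181  0.045     ] [0.51270123 0.12103386 0.045     ]
```

Call:
play_rows:
  motion:
    - [1, [0.044, -0.005, 0], 0]
    - [1, [0.088, -0.01, -0.01], 0]
    - [1, [0.133, -0.015, -0.03], 0]
    - [1, [0.133, -0.015, -0.055], 0]
    - [1, [0.133, -0.015, -0.068], 0]

```text
time: 3.45
tool_pos: [0.5737, -0.0046, 0.3097]
tool_rot: [0.539, -0.454, 0.542, 0.457]
contact_force: [0.4, -0.2, -0.5]
gripper_width: -0.0
```

Run:
```python
from h import *
s=state();print(s['time'],s['tool_pos'],s['contact_force'])
save('side','s1.png')
print([(np.round(r['at'],4).tolist(),round(r['score'],2)) for r in nets.landmark_of('side','handle')])
p=cv2.imread('pics/s1.png')[80:300,260:440]; cv2.imwrite('pics/s1c.png',cv2.resize(p,None,fx=2.7,fy=2.7,interpolation=cv2.INTER_CUBIC))
e=np.array([.987,-.159]);h=np.array([.710,-.030])
t0=s['tool_pos']
for th in np.arange(.96,.03,-.06):
    b=h-.245*np.cos(th)*e; z=.09+.245*np.sin(th)
    print(round(th,2),np.round(b,3),round(z+.006,3))
```

```text
3.45 [ 0.57373113 -0.00456456  0.30965459] [ 0.40198321 -0.20953374 -0.45377941]
[([0.5759, -0.0067, 0.2979], 0.56)]
0.96 [ 0.571 -0.008] 0.297
0.9 [ 0.56  -0.006] 0.288
0.84 [ 0.549 -0.004] 0.278
0.78 [ 0.538 -0.002] 0.268
0.72 [ 0.528 -0.001] 0.258
0.66 [0.519 0.001] 0.246
0.6 [0.51  0.002] 0.234
0.54 [0.503 0.003] 0.222
0.48 [0.496 0.005] 0.209
0.42 [0.489 0.006] 0.196
0.36 [0.484 0.006] 0.182
0.3 [0.479 0.007] 0.168
0.24 [0.475 0.008] 0.154
0.18 [0.472 0.008] 0.14
0.12 [0.47  0.009] 0.125
0.06 [0.469 0.009] 0.111
```

View pics/s1c.png

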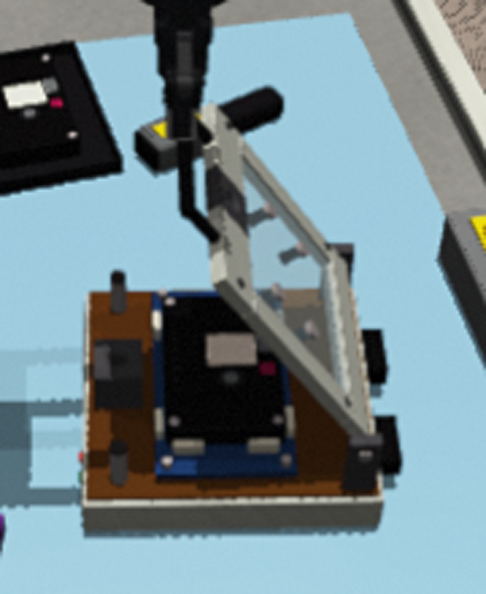

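Call:
play_rows:
  motion:
    - [1, [-0.004, 0, -0.015], 0]
    - [1, [-0.013, 0.002, -0.027], 0]
    - [1, [-0.024, 0.004, -0.037], 0]
    - [1, [-0.034, 0.006, -0.048], 0]
    - [1, [-0.044, 0.007, -0.058], 0]

```text
time: 4.05
tool_pos: [0.5276, 0.0016, 0.2626]
tool_rot: [0.541, -0.455, 0.541, 0.455]
contact_force: [-19.6, 3.3, 21.3]
gripper_width: 0.001
```

Run:
```python
from h import *
s=state();print(s['time'],s['tool_pos'],s['contact_force'])
save('side','s2.png')
print([(np.round(r['at'],4).tolist(),round(r['score'],2)) for r in nets.landmark_of('side','handle')])
p=cv2.imread('pics/s2.png')[80:300,260:440]; cv2.imwrite('pics/s2c.png',cv2.resize(p,None,fx=2.7,fy=2.7,interpolation=cv2.INTER_CUBIC))
```

```text
4.05 [0.52762999 0.00160992 0.26255727] [-19.6278369    3.3054017   21.30692139]
[([0.535, -0.0025, 0.2591], 0.75), ([0.4616, -0.2822, 0.0022], 0.33)]
```

View pics/s2c.png

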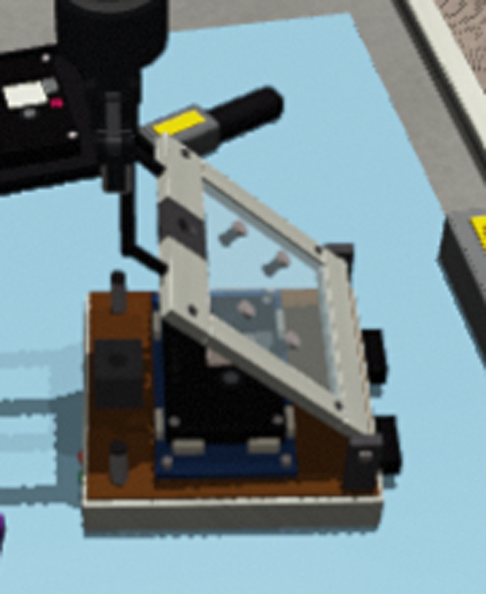

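Call:
play_rows:
  motion:
    - [1, [0.002, 0, 0.015], 0]
    - [1, [0.008, -0.001, 0.014], 0]
    - [1, [0.005, 0, 0.004], 0]
    - [1, [-0.001, 0.001, -0.005], 0]
    - [1, [-0.006, 0.002, -0.012], 0]

```text
time: 4.65
tool_pos: [0.523, 0.003, 0.2416]
tool_rot: [0.541, -0.454, 0.542, 0.456]
contact_force: [-1.7, -0.3, 3.0]
gripper_width: -0.0
```

Run:
```python
from h import *
s=state();print(s['time'],s['tool_pos'],s['contact_force'])
save('side','s3.png')
print([(np.round(r['at'],4).tolist(),round(r['score'],2)) for r in nets.landmark_of('side','handle')])
```

```text
4.65 [0.52295523 0.00297775 0.24164694] [-1.67263513 -0.28108428  3.03080764]
[([0.5173, 0.0025, 0.2365], 0.93), ([0.3429, 0.2216, 0.0032], 0.32)]
```

Call:
play_rows:
  motion:
    - [1, [-0.01, 0.001, -0.014], 0]
    - [1, [-0.018, 0.003, -0.028], 0]
    - [1, [-0.025, 0.004, -0.041], 0]
    - [1, [-0.031, 0.005, -0.054], 0]
    - [1, [-0.036, 0.006, -0.068], 0]

```text
time: 5.25
tool_pos: [0.4877, 0.0089, 0.1744]
tool_rot: [0.541, -0.455, 0.541, 0.455]
contact_force: [-1.5, -0.3, 2.2]
gripper_width: -0.003
```

Run:
```python
from h import *
s=state();print(s['time'],s['tool_pos'],s['contact_force'])
save('side','s3.png')
print([(np.round(r['at'],4).tolist(),round(r['score'],2)) for r in nets.landmark_of('side','handle')])
```

```text
5.25 [0.48772697 0.0088653  0.17435346] [-1.52910848 -0.33478057  2.21784985]
[([0.4824, 0.0063, 0.1721], 0.75)]
```

Call:
play_rows:
  motion:
    - [1, [-0.005, 0.001, -0.014], 0]
    - [1, [-0.009, 0.002, -0.028], 0]
    - [1, [-0.012, 0.002, -0.042], 0]
    - [1, [-0.014, 0.003, -0.056], 0]
    - [1, [-0.015, 0.003, -0.066], 0]

```text
time: 5.85
tool_pos: [0.4723, 0.0121, 0.1074]
tool_rot: [0.541, -0.454, 0.542, 0.455]
contact_force: [0.2, -0.6, 2.6]
gripper_width: -0.001
```

Run:
```python
from h import *
s=state();print(s['time'],s['tool_pos'],s['contact_force'])
save('side','s4.png')
print([(np.round(r['at'],4).tolist(),round(r['score'],2)) for r in nets.landmark_of('side','handle')])
p=cv2.imread('pics/s4.png')[80:300,260:440]; cv2.imwrite('pics/s4c.png',cv2.resize(p,None,fx=2.7,fy=2.7,interpolation=cv2.INTER_CUBIC))
```

```text
5.85 [0.47229371 0.01205891 0.10740553] [ 0.20826877 -0.63855695  2.61907764]
[([0.4736, 0.007, 0.1037], 0.63)]
```

View pics/s4c.png

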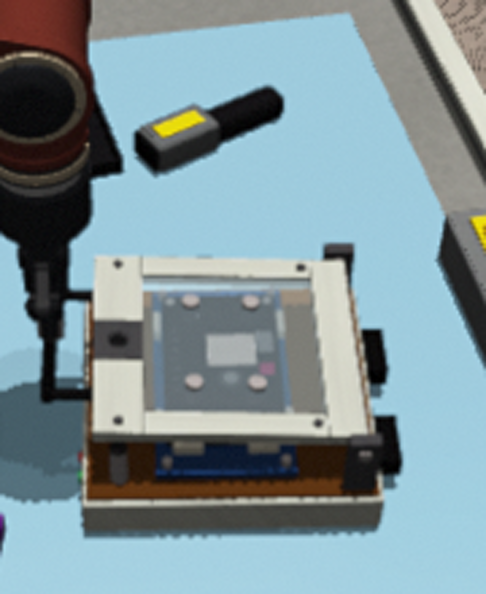

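Call:
play_rows:
  motion:
    - [1, [0, 0, -0.003], 0]
    - [1, [0, 0, 0.02], 0]
    - [1, [0.02, -0.006, 0.06], 0]
    - [-1, [0.055, -0.012, 0.1], 0]
    - [-1, [0.09, -0.018, 0.145], 0]

```text
time: 6.45
tool_pos: [0.5574, -0.0052, 0.2475]
tool_rot: [0.541, -0.455, 0.541, 0.455]
contact_force: [-1.0, -0.2, 0.7]
gripper_width: 0.335
```

Call:
play_rows:
  motion:
    - [-1, [0, 0, 0], 0]
    - [-1, [0, 0, 0], 0]
    - [-1, [0, 0, 0], 0]

```text
time: 6.75
tool_pos: [0.5555, -0.0048, 0.2443]
tool_rot: [0.541, -0.454, 0.542, 0.456]
contact_force: [-0.7, 0.2, 0.2]
gripper_width: 0.847
```

Run:
```python
from h import *
s=state();print(s['time'],s['tool_pos'],s['contact_force'],s['gripper_width'])
save('wrist','w2.png')
for t in ['lid_hole','handle']:
  print([(np.round(r['at'],4).tolist(),round(r['score'],2)) for r in nets.landmark_of('wrist',t)])
```

```text
6.75 [ 0.55548515 -0.00484452  0.24430593] [-0.68010537  0.16584845  0.23966137] 0.8472286649918496
[([0.523, 0.0049, 0.1071], 0.84)]
[([0.4679, 0.0074, 0.1005], 0.94), ([0.6053, -0.0135, 0.0029], 0.36)]
```

View pics/w2.png

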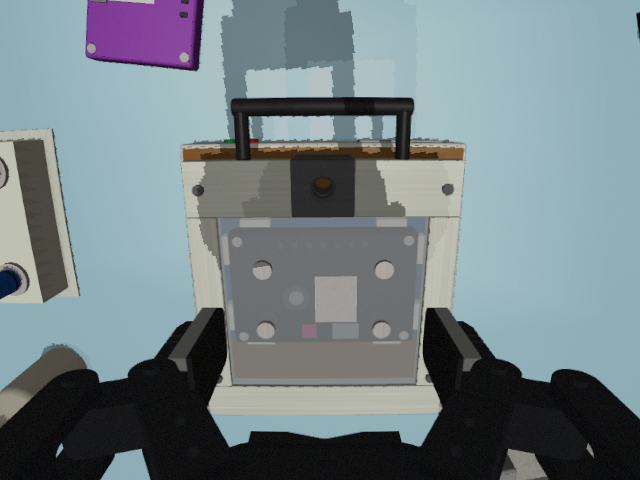

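Run:
```python
from h import *
p=cv2.imread('pics/w2.png')
a=cv2.resize(p[162:212,292:352],None,fx=12,fy=12,interpolation=cv2.INTER_CUBIC)
a=cv2.convertScaleAbs(a,alpha=3); cv2.imwrite('pics/w2c.png',a)
d=np.load('pics/w2.png.npy'); print(d[170:205:3,300:345:4].round(4))
for u,v in [(305,175),(340,175),(305,208),(340,208)]: print(p2w('wrist',u,v,float(d[v,u])))
```

```text
[[0.2782 0.2786 0.2797 0.278  0.2791 0.2793 0.2794 0.2792 0.2786 0.2778
  0.2786 0.2783]
 [0.2797 0.2796 0.2784 0.2793 0.2791 0.2795 0.2789 0.2785 0.2792 0.279
  0.2793 0.2799]
 [0.2795 0.2802 0.2795 0.2805 0.2808 0.2797 0.2795 0.2808 0.2804 0.2811
  0.2788 0.282 ]
 [0.2822 0.2794 0.2831 0.2814 0.2827 0.3393 0.3398 0.2812 0.2805 0.2808
  0.2814 0.28  ]
 [0.2814 0.2814 0.282  0.2831 0.3396 0.3401 0.341  0.3399 0.2824 0.2808
  0.2824 0.2817]
 [0.2818 0.2829 0.2821 0.283  0.3357 0.3419 0.3409 0.3409 0.3111 0.2823
  0.2824 0.2819]
 [0.283  0.2825 0.2824 0.2853 0.3215 0.3357 0.3367 0.327  0.3078 0.2819
  0.2828 0.2831]
 [0.2821 0.2835 0.2826 0.2857 0.3074 0.3182 0.3188 0.3131 0.2889 0.2845
  0.2835 0.2828]
 [0.2837 0.2839 0.2844 0.2845 0.293  0.3072 0.3062 0.3068 0.2853 0.285
  0.2835 0.2839]
 [0.2849 0.2848 0.2851 0.2849 0.2859 0.2909 0.2922 0.2873 0.2855 0.2854
  0.2844 0.2847]
 [0.2855 0.2856 0.2848 0.2865 0.2848 0.2873 0.2867 0.2858 0.2849 0.2849
  0.285  0.2854]
 [0.286  0.2864 0.2864 0.2854 0.2857 0.2869 0.2868 0.2862 0.2863 0.2858
  0.2866 0.2858]]
[ 0.51156675 -0.0112716   0.10321057]
[0.51559427 0.01241591 0.10396316]
[ 0.53443114 -0.0155757   0.10174144]
[0.53838708 0.00872423 0.10311623]
```

View pics/w2c.png

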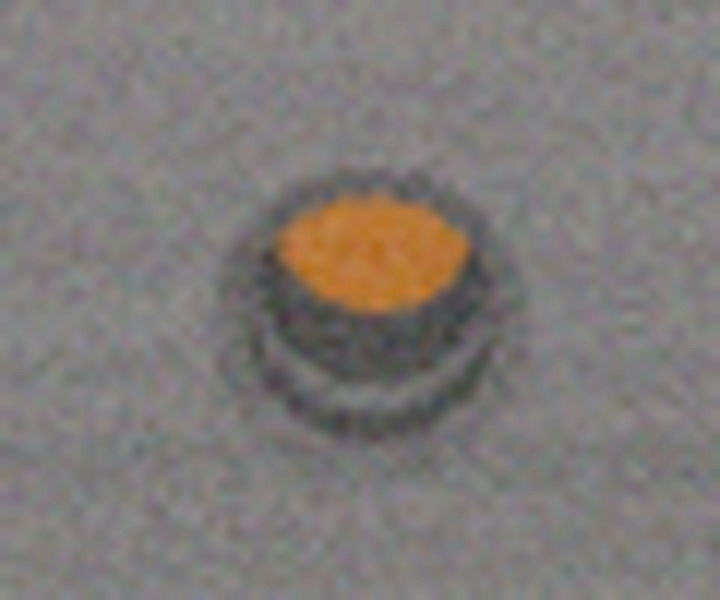

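Run:
```python
from h import *
s=state(); t=s['tool_pos']
for z in (.103,.106):
  h=onplane('wrist',322.5,186.75,z); print(h, h-t)
```

```text
[ 0.52162122 -0.00081492  0.103     ] [-0.03353774  0.003953   -0.14097295]
[ 0.52124328 -0.00073571  0.106     ] [-0.03391567  0.00403221 -0.13797295]
```

Call:
play_rows:
  motion:
    - [-1, [-0.01, -0.045, 0.005], 0]
    - [-1, [-0.02, -0.09, 0.005], 0]
    - [-1, [-0.03, -0.135, 0.005], 0]
    - [-1, [-0.04, -0.18, 0], 0]
    - [-1, [-0.05, -0.225, -0.005], 0]

```text
time: 7.4
tool_pos: [0.5053, -0.2312, 0.24]
tool_rot: [0.541, -0.455, 0.541, 0.455]
contact_force: [0.9, -0.2, -0.8]
gripper_width: 1.001
```

Call:
play_rows:
  motion:
    - [-1, [-0.005, -0.03, -0.005], 0]
    - [-1, [-0.01, -0.06, -0.006], 0]
    - [-1, [-0.01, -0.06, -0.006], 0]
    - [-1, [-0.01, -0.06, -0.006], 0]

```text
time: 7.8
tool_pos: [0.4958, -0.2898, 0.2339]
tool_rot: [0.542, -0.454, 0.542, 0.455]
contact_force: [-0.4, 0.3, 1.3]
gripper_width: 0.998
```

Run:
```python
from h import *
s=state();print(s['time'],s['tool_pos'],s['contact_force'],s['gripper_width'])
p,d=save('wrist','w3.png')
hsv=cv2.cvtColor(p,cv2.COLOR_RGB2HSV)
m=((hsv[...,0]<8)|(hsv[...,0]>172))&(hsv[...,1]>150)&(hsv[...,2]>60)
n,l,st,c=cv2.connectedComponentsWithStats(m.astype(np.uint8)); 
for i in range(1,n):
    if st[i,4]>60: print(st[i],c[i])
for t in ['pin_grip','gauge_grip','stand']:
  print(t,[(np.round(r['at'],4).tolist(),round(r['score'],2)) for r in nets.landmark_of('wrist',t)])
```

```text
7.8 [ 0.49582119 -0.28984803  0.23388352] [-0.43231132  0.31889469  1.29822568] 0.9976321301748411
[306 171  31  31 728] [320.97115385 186.05082418]
pin_grip [([0.4647, -0.2844, 0.0709], 0.95)]
gauge_grip [([0.5644, -0.3026, 0.0733], 0.9)]
stand [([0.5098, -0.2962, 0.0036], 0.57), ([0.6816, -0.3211, 0.0681], 0.36)]
```

View pics/w3.png

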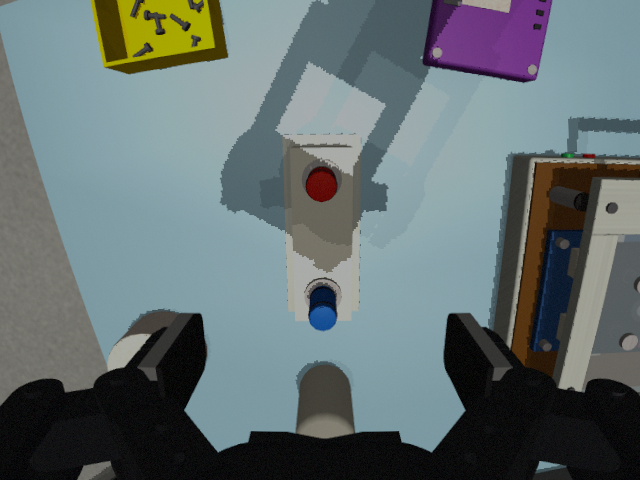

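Run:
```python
from h import *
s=state(); t=s['tool_pos']
p=cv2.imread('pics/w3.png')[155:215,290:350]
cv2.imwrite('pics/w3c.png',cv2.resize(p,None,fx=9,fy=9,interpolation=cv2.INTER_CUBIC))
h=onplane('wrist',321,186,.093); print(h,h-t)
h=onplane('wrist',321,185,.093); print(h,h-t)
d=np.load('pics/w3.png.npy');print(p2w('wrist',321,186,float(d[186,321])))
```

```text
[ 0.46298506 -0.28596531  0.093     ] [-0.03374969  0.00290985 -0.14179023]
[ 0.462301   -0.28584642  0.093     ] [-0.03443375  0.00302874 -0.14179023]
[ 0.46273726 -0.28590711  0.09495689]
```

View pics/w3c.png

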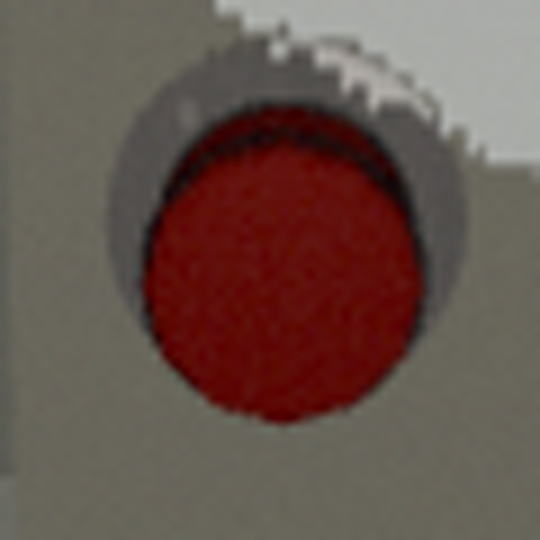

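Call:
play_rows:
  motion:
    - [-1, [-0.034, 0.003, -0.01], 0]
    - [-1, [-0.034, 0.003, -0.05], 0]
    - [-1, [-0.034, 0.003, -0.09], 0]
    - [-1, [-0.034, 0.003, -0.12], 0]
    - [-1, [-0.034, 0.003, -0.12], 0]

```text
time: 8.5
tool_pos: [0.4597, -0.2837, 0.1096]
tool_rot: [0.54, -0.452, 0.542, 0.459]
contact_force: [-1.3, 1.0, 0.6]
gripper_width: 1.001
```

Run:
```python
from h import *
s=state();print(s['time'],s['tool_pos'],s['contact_force'],s['gripper_width'])
p,d=save('wrist','w4.png')
```

```text
8.5 [ 0.45974576 -0.28371554  0.10960427] [-1.25941782  1.03494452  0.58427761] 1.0009451327176533
```

View pics/w4.png

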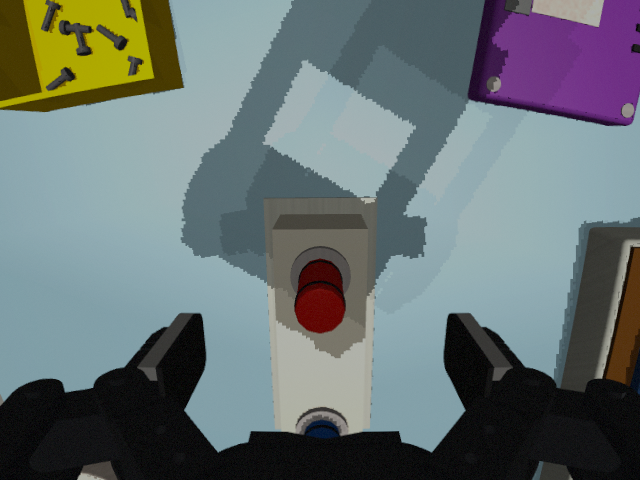

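Call:
play_rows:
  motion:
    - [-1, [0.001, -0.002, -0.02], 0]
    - [-1, [0.001, -0.002, -0.045], 0]
    - [-1, [0.001, -0.002, -0.055], 0]
    - [-1, [0.001, -0.002, -0.055], 0]
    - [-1, [0.001, -0.002, -0.055], 0]

```text
time: 9.05
tool_pos: [0.4646, -0.2897, 0.0617]
tool_rot: [0.541, -0.456, 0.541, 0.454]
contact_force: [-0.8, 0.5, 0.7]
gripper_width: 1.001
```

Run:
```python
from h import *
s=state();print(s['time'],s['tool_pos'],s['contact_force'],s['gripper_width'])
p,d=save('wrist','w5.png')
```

```text
9.05 [ 0.46458802 -0.28965215  0.0617157 ] [-0.81726722  0.45285232  0.72296363] 1.0014963465890308
```

View pics/w5.png

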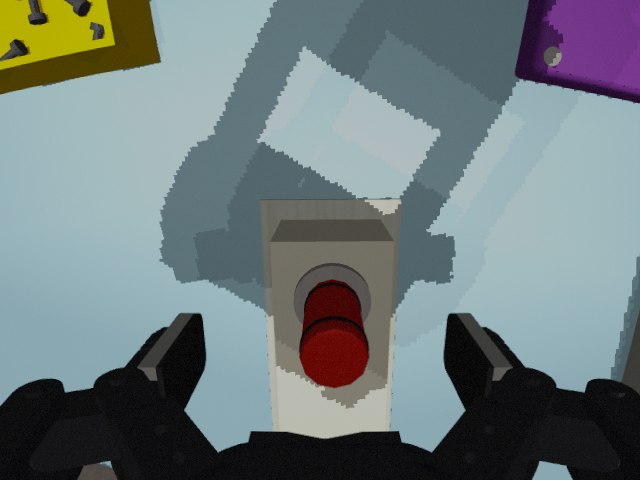

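Call:
play_rows:
  motion:
    - [-1, [0, 0, -0.003], 0]
    - [-1, [0, 0, -0.006], 0]
    - [-1, [0, 0, -0.006], 0]

```text
time: 9.4
tool_pos: [0.4634, -0.2889, 0.0537]
tool_rot: [0.541, -0.455, 0.541, 0.455]
contact_force: [-0.6, -0.3, -1.4]
gripper_width: 0.999
```

Run:
```python
from h import *
s=state();print(s['time'],s['tool_pos'],s['joint_vel'].round(4))
```

```text
9.4 [ 0.46337718 -0.28893694  0.05368874] [ 0.0001  0.0001 -0.0008  0.0001  0.0042  0.0013]
```

Call:
play_rows:
  motion:
    - [-1, [-0.0005, 0.0025, 0.002], 0]
    - [-1, [-0.0005, 0.0025, 0.002], 0]
    - [1, [-0.0005, 0.0025, 0.002], 0]
    - [1, [-0.0005, 0.0025, 0.002], 0]
    - [1, [-0.0005, 0.0025, 0.002], 0]

```text
time: 9.9
tool_pos: [0.463, -0.2865, 0.0559]
tool_rot: [0.541, -0.455, 0.541, 0.455]
contact_force: [0.7, 0.1, -0.4]
gripper_width: 0.514
```

Call:
play_rows:
  motion:
    - [1, [0, 0, 0], 0]
    - [1, [0, 0, 0], 0]
    - [1, [0, 0, 0], 0]

```text
time: 10.2
tool_pos: [0.4631, -0.2866, 0.056]
tool_rot: [0.541, -0.455, 0.541, 0.455]
contact_force: [0.9, 0.3, 0.3]
gripper_width: 0.244
```

Run:
```python
from h import *
s=state();print(s['time'],s['tool_pos'],s['contact_force'],s['ft_torque'],s['gripper_width'])
p,d=save('wrist','w6.png')
```

```text
10.2 [ 0.46312784 -0.286611    0.05596584] [0.92888848 0.32492638 0.3432285 ] [-0.00652413  0.02539709  0.02515423] 0.24416717855532796
```

View pics/w6.png

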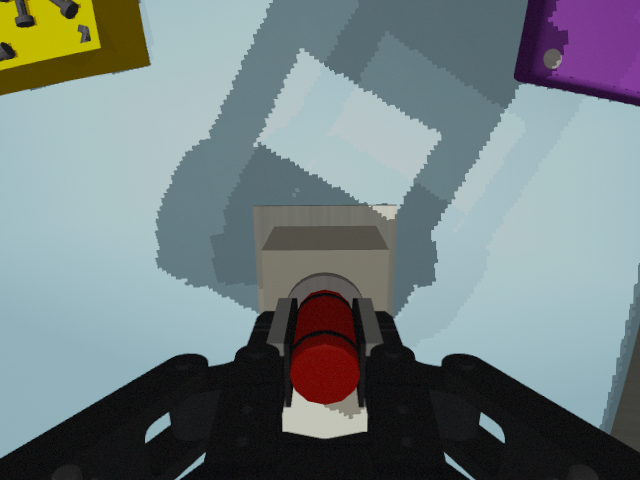

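Call:
play_rows:
  motion:
    - [1, [0, 0, 0], 0]
    - [1, [0, 0, 0.005], 0]
    - [1, [0, 0, 0.03], 0]
    - [1, [0, 0, 0.07], 0]
    - [1, [0, 0, 0.11], 0]

```text
time: 10.75
tool_pos: [0.4622, -0.2859, 0.1662]
tool_rot: [0.541, -0.454, 0.541, 0.456]
contact_force: [1.0, -1.6, -0.3]
gripper_width: 0.238
```

Run:
```python
from h import *
s=state();print(s['time'],s['tool_pos'],s['contact_force'],s['ft_torque'],s['gripper_width'])
p,d=save('wrist','w7.png')
save('side','s7.png')
p=cv2.imread('pics/s7.png')[200:400,230:430]; q=cv2.imread('pics/w7.png')[200:480,180:460]
cv2.imwrite('pics/s7c.png',np.hstack([cv2.resize(p,(400,400)),cv2.resize(q,(400,400))]))
```

```text
10.75 [ 0.46222736 -0.28590428  0.16615873] [ 1.04734101 -1.59008244 -0.34301737] [-0.02984739 -0.00907846 -0.00929151] 0.23774751947884304
```

View pics/s7c.png

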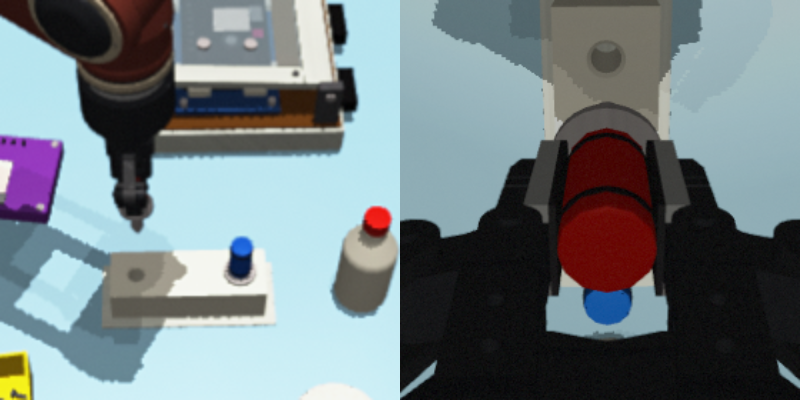

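Call:
play_rows:
  motion:
    - [1, [0.005, 0.02, 0.03], 0]
    - [1, [0.014, 0.065, 0.045], 0]
    - [1, [0.024, 0.11, 0.058], 0]
    - [1, [0.033, 0.155, 0.058], 0]
    - [1, [0.043, 0.2, 0.058], 0]

```text
time: 11.35
tool_pos: [0.5059, -0.0848, 0.2238]
tool_rot: [0.541, -0.455, 0.541, 0.455]
contact_force: [0.4, 0.2, -0.5]
gripper_width: 0.24
```

Call:
play_rows:
  motion:
    - [1, [0.009, 0.045, 0], 0]
    - [1, [0.0165, 0.084, 0], 0]
    - [1, [0.0165, 0.084, 0], 0]
    - [1, [0.0165, 0.084, 0], 0]
    - [1, [0.0165, 0.084, 0], 0]

```text
time: 11.85
tool_pos: [0.5221, -0.0033, 0.2232]
tool_rot: [0.541, -0.455, 0.542, 0.455]
contact_force: [-0.2, -0.0, -0.4]
gripper_width: 0.239
```

Run:
```python
from h import *
s=state();print(s['time'],s['tool_pos'],s['contact_force'],s['gripper_width'],s['joint_vel'].round(3))
p,d=save('wrist','w8.png')
a=cv2.imread('pics/w7.png')[200:270,280:370]; b=cv2.imread('pics/w8.png')[200:270,280:370]
f=lambda x,k:cv2.convertScaleAbs(cv2.resize(x,None,fx=8,fy=8,interpolation=cv2.INTER_CUBIC)[:,:],alpha=k)
A=f(a,1.3);B=f(b,3)
cv2.imwrite('pics/w8c.png',cv2.resize(np.vstack([A,B]),None,fx=.53,fy=.53))
cv2.imwrite('pics/w8a.png',A);cv2.imwrite('pics/w8b.png',B)
```

```text
11.85 [ 0.52213376 -0.00330896  0.22322185] [-0.18031098 -0.03461661 -0.36083905] 0.23935220202627264 [-0.019 -0.    -0.004  0.002 -0.001  0.001]
```

View pics/w8a.png

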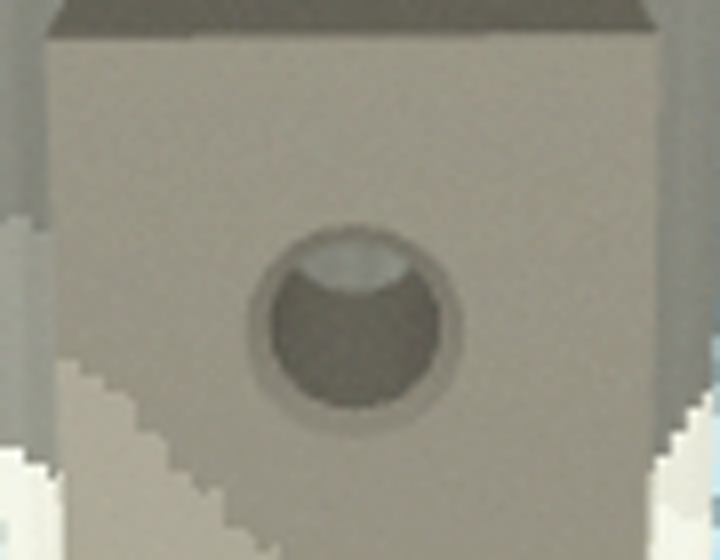

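View pics/w8b.png

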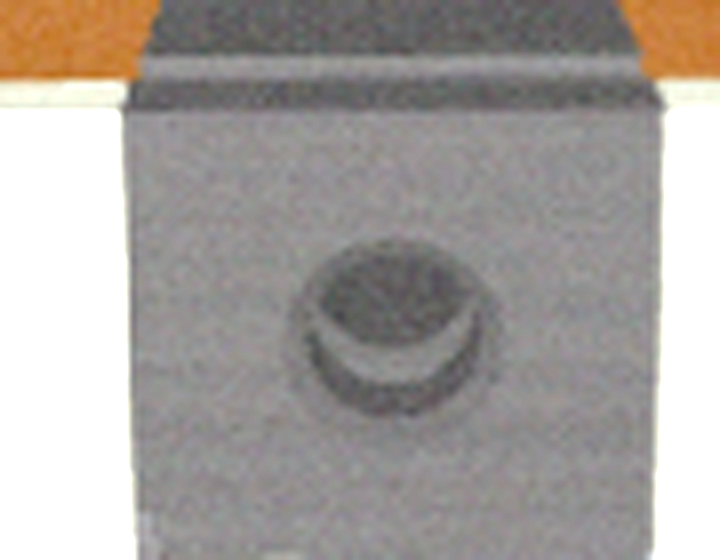

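Call:
play_rows:
  motion:
    - [1, [0, 0.0025, 0], 0]
    - [1, [0, 0.0025, 0], 0]
    - [1, [0, 0.0025, 0], 0]
    - [1, [0, 0.0025, 0], 0]

```text
time: 12.3
tool_pos: [0.5225, -0.0004, 0.2239]
tool_rot: [0.541, -0.455, 0.541, 0.455]
contact_force: [0.6, -0.6, -1.2]
gripper_width: 0.24
```

Run:
```python
from h import *
s=state();print(s['time'],s['tool_pos'],s['tool_rot'],s['joint_vel'].round(3))
p,d=save('wrist','w9.png')
b=cv2.imread('pics/w9.png')[200:270,280:370]
cv2.imwrite('pics/w9b.png',cv2.convertScaleAbs(cv2.resize(b,None,fx=8,fy=8,interpolation=cv2.INTER_CUBIC),alpha=3))
save('side','s9.png')
p=cv2.imread('pics/s9.png')[100:300,230:430]
cv2.imwrite('pics/s9c.png',cv2.convertScaleAbs(cv2.resize(p,(600,600),interpolation=cv2.INTER_CUBIC),alpha=1.5))
```

```text
12.3 [ 5.22515447e-01 -3.74078551e-04  2.23886346e-01] [ 0.54143347 -0.45484975  0.54141543  0.45478658] [ 0.005 -0.     0.001  0.     0.001 -0.001]
```

View pics/w9b.png

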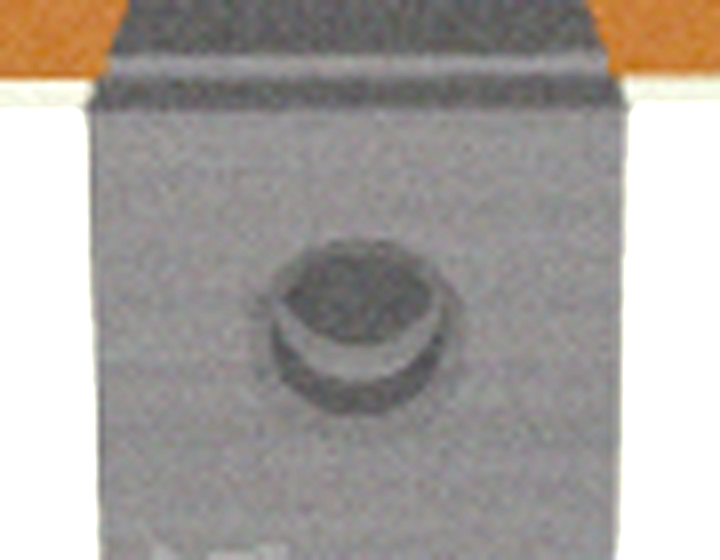

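View pics/s9c.png

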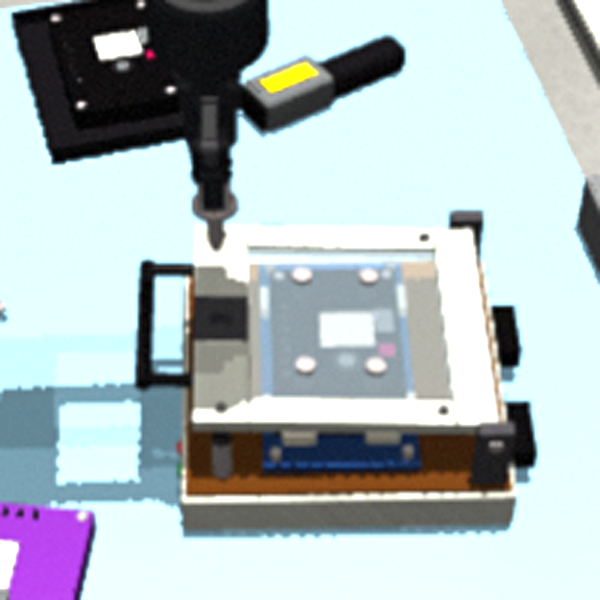

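Call:
play_rows:
  motion:
    - [1, [0, 0, -0.03], 0]
    - [1, [0, 0, -0.055], 0]
    - [1, [0, 0, -0.065], 0]
    - [1, [0, 0, -0.072], 0]
    - [1, [0, 0, -0.076], 0]

```text
time: 12.9
tool_pos: [0.5228, -0.0001, 0.148]
tool_rot: [0.541, -0.455, 0.541, 0.455]
contact_force: [-0.5, -0.1, -1.6]
gripper_width: 0.24
```

Run:
```python
from h import *
s=state();print(s['time'],s['tool_pos'],s['contact_force'],s['ft_torque'],s['gripper_width'])
save('side','s10.png')
p=cv2.imread('pics/s10.png')[150:250,270:370]
cv2.imwrite('pics/s10c.png',cv2.convertScaleAbs(cv2.resize(p,(600,600),interpolation=cv2.INTER_CUBIC),alpha=1.5))
```

```text
12.9 [ 5.22819608e-01 -6.74542139e-05  1.48027297e-01] [-0.50817888 -0.12419184 -1.63781929] [ 0.03504966  0.00627763 -0.00030597] 0.24014165359459322
```

View pics/s10c.png

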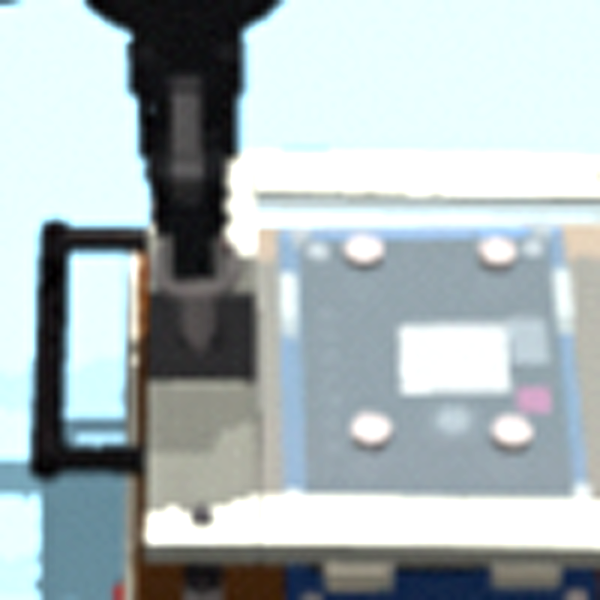

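Call:
play_rows:
  motion:
    - [1, [0, 0, -0.005], 0]
    - [1, [0, 0, -0.01], 0]
    - [1, [0, 0, -0.015], 0]
    - [1, [0, 0, -0.018], 0]
    - [1, [0, 0, -0.018], 0]

```text
time: 13.45
tool_pos: [0.5227, -0.0002, 0.1295]
tool_rot: [0.541, -0.455, 0.541, 0.455]
contact_force: [1.4, -0.6, -0.7]
gripper_width: 0.242
```

Call:
play_rows:
  motion:
    - [1, [0, 0, -0.004], 0]
    - [1, [0, 0, -0.008], 0]
    - [1, [0, 0, -0.011], 0]
    - [1, [0, 0, -0.011], 0]

```text
time: 13.85
tool_pos: [0.5227, -0.0002, 0.1184]
tool_rot: [0.541, -0.455, 0.541, 0.455]
contact_force: [2.3, -0.1, -2.2]
gripper_width: 0.24
```

Call:
play_rows:
  motion:
    - [1, [0, 0, -0.003], 0]
    - [1, [0, 0, -0.006], 0]
    - [1, [0, 0, -0.009], 0]
    - [1, [0, 0, -0.011], 0]
    - [1, [0, 0, -0.011], 0]

```text
time: 14.35
tool_pos: [0.5227, -0.0001, 0.1087]
tool_rot: [0.541, -0.455, 0.541, 0.455]
contact_force: [-1.0, -0.9, 4.2]
gripper_width: 0.242
```

Call:
play_rows:
  motion:
    - [1, [0, 0, -0.001], 0]
    - [1, [0, 0, -0.002], 0]
    - [1, [0, 0, -0.003], 0]
    - [1, [0, 0, -0.003], 0]
    - [1, [0, 0, -0.003], 0]

```text
time: 14.85
tool_pos: [0.5227, -0.0001, 0.1069]
tool_rot: [0.541, -0.455, 0.541, 0.455]
contact_force: [-4.5, -0.2, 12.2]
gripper_width: 0.24
```

Call:
play_rows:
  motion:
    - [1, [0, 0, -0.001], 0]
    - [1, [0, 0, -0.002], 0]
    - [1, [0, 0, -0.002], 0]
    - [1, [0, 0, -0.002], 0]

```text
time: 15.25
tool_pos: [0.5229, -0.0001, 0.1069]
tool_rot: [0.541, -0.455, 0.541, 0.455]
contact_force: [-10.3, -0.5, 20.4]
gripper_width: 0.239
```

Run:
```python
from h import *
s=state();print(s['time'],s['tool_pos'],s['tool_rot'],s['contact_force'],s['ft_torque'],s['gripper_width'])
save('side','s11.png');save('wrist','w11.png')
for c in('side','wrist'):
 for t in('pin_tip','pin_grip','handle','lid_hole'):
  print(c,t,[(np.round(r['at'],4).tolist(),round(r['score'],2)) for r in nets.landmark_of(c,t)])
p=cv2.imread('pics/s11.png')[120:280,260:420]; q=cv2.imread('pics/w11.png')[160:480,160:480]
cv2.imwrite('pics/s11c.png',np.hstack([cv2.convertScaleAbs(cv2.resize(x,(400,400),interpolation=cv2.INTER_CUBIC),alpha=1.4) for x in(p,q)]))
```

```text
15.25 [ 5.22914015e-01 -1.18372017e-04  1.06860800e-01] [ 0.5409179  -0.45506172  0.54147602  0.45511579] [-10.27910775  -0.51773867  20.44208771] [-0.08942476  1.70283436 -0.04156327] 0.23948470848834677
side pin_tip []
side pin_grip [([0.5206, 0.0016, 0.1221], 0.63)]
side handle [([0.471, 0.0081, 0.0958], 0.96)]
side lid_hole [([0.5259, -0.0003, 0.0981], 0.77), ([0.5594, -0.3016, 0.0698], 0.33)]
wrist pin_tip []
wrist pin_grip [([0.5239, 0.0058, 0.1228], 0.64)]
wrist handle [([0.4675, 0.0097, 0.0904], 0.97)]
wrist lid_hole []
```

View pics/s11c.png

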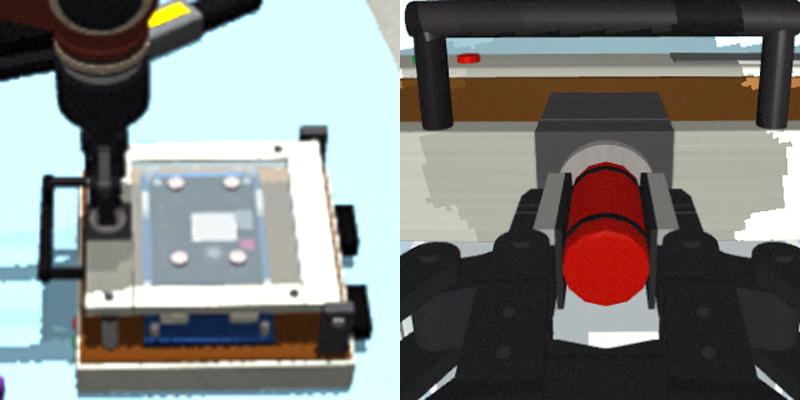

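Call:
play_rows:
  motion:
    - [1, [-0.001, 0, 0], 0]
    - [1, [-0.0015, 0, -0.0005], 0]
    - [1, [-0.0015, 0, -0.0005], 0]
    - [1, [-0.0015, 0, -0.0005], 0]
    - [1, [-0.0015, 0, -0.0005], 0]

```text
time: 16.25
tool_pos: [0.5228, -0.0001, 0.1068]
tool_rot: [0.542, -0.456, 0.54, 0.454]
contact_force: [-5.8, 0.3, 18.5]
gripper_width: 0.241
```

Call:
play_rows:
  motion:
    - [1, [0, 0, 0], 0]
    - [1, [0, 0, 0], 0]
    - [1, [0, 0, 0], 0]
    - [1, [0, 0, 0], 0]
    - [1, [0, 0, 0], 0]

```text
time: 16.75
tool_pos: [0.5228, -0.0001, 0.1068]
tool_rot: [0.542, -0.456, 0.54, 0.454]
contact_force: [-6.0, 0.3, 19.0]
gripper_width: 0.238
```

Run:
```python
from h import *
s=state();print(s['time'],s['contact_force'],s['gripper_width'],s['tool_pos'])
print(workorder.job_done())
```

```text
16.75 [-6.04769892  0.33590106 19.01825449] 0.23779634038175934 [ 5.22818545e-01 -1.06241700e-04  1.06819250e-01]
the job is handed in; nothing more can be done
None
```

I lowered the lid gently with the closed fingertips, took the red pin from its stand, and pushed it through the lid into the base. I handed the job in at about 16.8 s with the pin still gripped and pressing down; no verdict is reported.

**Last checks that agree with a good finish:**
- **Downward force:** the wrist showed a steady 19 N. The height stayed at 0.107 m when the force rose from 12 to 20 N, so the lid is most likely on its hard stop.
- **Lid:** the wrist camera put the handle at 0.0904 m, against 0.090 m when shut. The pictures show the collar flat on the lid.
- **Pin:** the tool height puts the tip at about 0.056 m, roughly 26 mm into the base hole.
- **Grip:** the opening is steady at 0.24.

**Checks that were off or disagreed:**
- **Handle height:** the side camera gave 0.0958 m, about 5 mm higher than the wrist camera. That is slightly beyond the networks' stated accuracy of 4 mm.
- **Side load:** about 6 N remains sideways on the pin, down from 10 N after a small correction.
- **Lid push:** at about 0.76 rad the fingertips slipped to the front edge of the handle and pressed with roughly 20 N. I lifted off and set them down again; after that the push was 2–3 N.
- **Not measured:** the nest's travel, the lid angle itself and the bystanders' final positions. None of the contacts I saw involved a bystander.

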